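# Put the office stamps back in their tray

### The job

Put the four rubber stamps that have handles back into the desk tray, each standing upright in the bin made for its own shape and size: large round, small round, square and long. Two stamp blocks have lost their handles and are waiting for repair: leave them lying where they are.

Things in the scene. Friction and masses are not known exactly. Their poses are not given: they have to be found in the camera images.
- stamp_round: Large round hand stamp: a light-wood disc 48 mm in diameter, 18 mm high (with its rubber sole). Its turned wooden handle stands upright on the block's centre: a narrow neck (13 mm) up to z = 34, then a round grip 20 mm in diameter from z = 41 to z = 72, top at z = 76 mm. Origin: centre of the underside, z up along the handle. Stands upright on the desk at the start; 28 to 84 g.
- stamp_small: Small round hand stamp: a light-wood disc only 30 mm in diameter, 18 mm high. Its turned wooden handle stands upright on the block's centre: a narrow neck (13 mm) up to z = 34, then a round grip 20 mm in diameter from z = 41 to z = 72, top at z = 76 mm. Origin: centre of the underside, z up along the handle. Stands upright on the desk at the start; 28 to 84 g.
- stamp_square: Square hand stamp: a light-wood block 40 x 40 mm, 18 mm high. Its turned wooden handle stands upright on the block's centre: a narrow neck (13 mm) up to z = 34, then a round grip 20 mm in diameter from z = 41 to z = 72, top at z = 76 mm. Origin: centre of the underside, z up along the handle. Stands upright on the desk at the start; 28 to 84 g.
- stamp_long: Long hand stamp: a light-wood block 70 mm (along its x) x 24 mm (along its y), 18 mm high. Its turned wooden handle stands upright on the block's centre: a narrow neck (13 mm) up to z = 34, then a round grip 20 mm in diameter from z = 41 to z = 72, top at z = 76 mm. Origin: centre of the underside, z up along the handle. Stands upright on the desk at the start; 28 to 84 g.
- bin_round: Large round grey plastic bin, inside diameter 66 mm, outside 72 mm. One of four bins in a row, in any order, 76 mm apart, in a flat black fixed tray (118 x 318 mm, rim 10 mm high). Fixed, open on top, 18 mm high, floor 4 mm thick, walls 3 mm. Origin: centre of its underside, 4 mm above the desk; a stamp standing in it has its underside 8 mm above the desk.
- bin_small: Small round grey plastic bin, inside diameter 47 mm, outside 53 mm, in the same tray. Fixed, open on top, 18 mm high, floor 4 mm thick, walls 3 mm. Origin: centre of its underside, 4 mm above the desk; a stamp standing in it has its underside 8 mm above the desk.
- bin_square: Square grey plastic bin, inside 60 x 60 mm, outside 66 x 66 mm, in the same tray, sides along its x and y. Fixed, open on top, 18 mm high, floor 4 mm thick, walls 3 mm. Origin: centre of its underside, 4 mm above the desk; a stamp standing in it has its underside 8 mm above the desk.
- bin_long: Long narrow grey plastic bin, inside 90 mm (along its x) x 44 mm (along its y), outside 96 x 50 mm, in the same tray, its long side across the row. Fixed, open on top, 18 mm high, floor 4 mm thick, walls 3 mm. Origin: centre of its underside, 4 mm above the desk; a stamp standing in it has its underside 8 mm above the desk.
- bare_round: Stamp block without a handle: a bare light-wood disc 48 mm in diameter, 18 mm high, with a dark handle hole (10 mm) in the middle of its top. Does not belong in the tray. Loose, 35 g; origin: centre of the underside, z up.
- bare_long: Stamp block without a handle: a bare light-wood block 70 mm (along its x) x 24 mm (along its y), 18 mm high, with a dark handle hole (10 mm) in the middle of its top. Does not belong in the tray. Loose, 35 g; origin: centre of the underside, z up.
Not all that is in view belongs to the job. What is shaped like the stamp_long but blue or turquoise is not meant. Leave any purple look-alike of the bare_long alone.

How it is judged (in metres and radians):
At the end, for the whole second after the job is handed in: Each handled stamp stands upright (0.12 rad), at rest, on the floor of the bin of its own shape and size (within 15 mm of its centre, underside 5 to 11.5 mm above the desk); both bare blocks lie flat and at rest within 15 mm of where they were (horizontal distance between stamp_round and bin_round below 0.015 m and height (world z) of stamp_round between 0.005 and 0.0115 m and angle between each of stamp_round, stamp_small, stamp_square, stamp_long, bare_round, bare_long's own z axis and vertical below 0.12 rad and linear speed of each of stamp_round, stamp_small, stamp_square, stamp_long, bare_round, bare_long below 0.02 m/s and horizontal distance between stamp_small and bin_small below 0.015 m and height (world z) of stamp_small between 0.005 and 0.0115 m and horizontal distance between stamp_square and bin_square below 0.015 m and height (world z) of stamp_square between 0.005 and 0.0115 m and horizontal distance between stamp_long and bin_long below 0.015 m and height (world z) of stamp_long between 0.005 and 0.0115 m and distance of each of bare_round, bare_long from where it was at the start of the episode below 0.015 m); the robot touches nothing.
It fails at once if a bare block (no handle) is moved from its place by more than 30 mm (distance of any of bare_round, bare_long from where it was at the start of the episode above 0.03 m).
It also fails if it takes over 106 s, if anything falls off the work surface, if the arm or the gripper's body presses on something with over 40 N, if the wrist force passes 120 N, or if a joint passes its speed limit or range.

### The arm

A 6-joint arm with a two-finger parallel gripper is mounted at the origin on the work surface. World frame = base frame: x ahead of the robot, y to its left, z up, the work surface at z = 0. Lengths are in m, angles in degrees, forces in N, time in s.
With the tool pointing down it reaches from about 0.25 to 0.725 m from the base axis. Payload 4 kg.
Tool frame: the origin (TCP) lies at the very end of the fingers, on their centre line; the grasp point (between the pads) lies 19 mm behind it (arm.hold_point_z is the distance from the TCP to the grasp point, in m); z points along the fingers, y is the line along which they close (so a half turn about z gives the same grasp; the last joint's range is limited). The gripper opens to 85 mm and grips with 20 to 120 N. Pads are 22 mm wide; open, the fingers measure 114 mm over their backs; the gripper's body (76 mm by 85 mm) begins 54 mm behind the grasp point. The pads swing forward as they close: fully open they stand 13 mm farther back than shut.
Start: joints at [-66.005, 13.785, 0.286, 76.501, 0, 90], TCP at [0.203, -0.457, 0.231] pointing down, gripper open.
Joint ranges: [-155.79, 155.79], [-60.16, 107.12], [-62.33, 73.08], [-114, 123.19], [-81.49, 82.49], [-180, 180]. Speed limits (degrees/s): [159.86, 159.86, 180, 180, 180, 180].

### API

Orientations are given as a 3x3 rotation matrix whose columns are the frame's x, y, z axes.
In Python, from workcell import arm, vision, order gives the robot as it stands.
- The arm moves only by the tool drive_tool, never from a script. Its argument "commands" is one flat list of numbers, 4 for each row, row after row: the shift along the world's x, y, z in cm, then the turn about the world's z in degrees. A call has 1 to 20 rows; each row shifts and turns the commanded pose from where the row before left it; what a row does not reach is not made up. A row lasts 1/10 s, in which the tool goes at most 50 mm and 8.59 degrees, less where a joint would pass 70% of its speed; a pose out of reach is approached as far as the arm can. A call is refused whole if a number of a shift passes 5 or a number of a turn 8.59, either way. A call with a gripper value outside its range is refused whole. "hand" is the closure, from 0 (fully open) to 1 (shut), set as the call begins (left out, the last holds). The fingers move at their own pace and stop on an object; "grip_force" is the grip in N (left out, the last holds). Time passes only in rows, so rows that do not move let the fingers close. It gives the time, the measured TCP pose, the force, the opening and the grip force at its end, in the units of the state.
- arm.sense(): the state, without advancing time (a new reading comes with each control period).
- vision.read_camera(name): name is "scene" or "top"; returns a dict with "image" (400x640x3 uint8, red, green, blue), "range_z" (400x640 float32, m along the optical axis (not along the pixel's ray), 0 where there is no reading), "intrinsics" (3x3 intrinsics, pixels), "R" (3x3) and "t" (3): a world point X has camera coordinates R X + t. Camera axes: x right, y down, z forward; pixel columns grow to the right and rows downward; lengths in m; the calibration is good to about 2 mm. A picture is of the moment at which its call begins.
- order.close_job(): hands the job in; it is judged then, once.
The state is a dict: "time_s": time; "joint_positions": joint angles; "qd": joint speeds; "joint_efforts": joint torques, N m; "position": TCP position; "ee_rot": TCP orientation; "wrist_force": force on the tool from outside, world axes, zero at the start; "torque": the same for the moment, N m; "grip_width": finger opening in m; "grasp_force": force on a finger pad.
Only numpy, scipy, OpenCV 4.12 (cv2) and the standard library are available. Lean on these libraries where they do the work, as an engineer would, in place of code of your own. Each camera call takes 0.05 s, during which the arm holds its last target. There are 200 camera calls.

## Working session

There is one attempt and no reset: what is moved stays moved. The work goes in short steps, Python scripts to look and compute and a tool call to move; the robot and the scene stay as the last step left them, time stands still between calls to the robot, and variables do not carry over. Pictures are saved under pics/ and viewed, at most 14 in all, crops included, and the job is handed in when it is done.

Besides the shell and the picture viewer there is one more tool, called after "Request:" in YAML: its name, and indented under it one key for each argument. drive_tool: Moves the arm, as the interface text tells. Its arguments: {"type":"object","properties":{"commands":{"type":"array"},"hand":{"type":"number"},"grip_force":{"type":"number"}},"required":["commands"]}

```bash
mkdir -p pics
python3 - <<'E'
from workcell import arm, vision, order
import cv2,numpy as np
for n in("top","scene"):
    c=vision.read_camera(n); cv2.imwrite(f"pics/{n}0.png",c["image"][:,:,::-1]); np.savez(f"{n}0.npz",**c)
    print(n,c["intrinsics"].round(1).tolist(),c["R"].round(3).tolist(),c["t"].round(3))
print(arm.sense(),arm.hold_point_z)
E
```

```text
top [[371.0, 0.0, 321.1], [0.0, 371.0, 199.4], [0.0, 0.0, 1.0]] [[0.03, -1.0, -0.005], [-0.992, -0.029, -0.12], [0.12, 0.009, -0.993]] [-0.043  0.528  0.77 ]
scene [[409.8, 0.0, 323.6], [0.0, 409.8, 204.3], [0.0, 0.0, 1.0]] [[0.321, 0.947, -0.017], [0.576, -0.209, -0.79], [-0.752, 0.244, -0.613]] [-0.136 -0.301  1.431]
{'time_s': 0.1, 'joint_positions': array([-6.60046982e+01,  1.38274644e+01,  2.20924018e-01,  7.65031908e+01,
       -6.28904116e-04,  9.00000755e+01]), 'qd': array([ 0.08861458, -0.12355425,  0.22203529, -0.07413628,  0.09493631,
       -0.05665916]), 'joint_efforts': array([-3.11975118e-04, -3.73138547e+01,  2.53009665e+01,  1.08446355e-02,
       -5.18372212e-05, -1.25397953e-06]), 'position': array([ 0.20309179, -0.4562605 ,  0.23050225]), 'ee_rot': array([[ 9.13579334e-01,  4.06659781e-01, -7.88853920e-04],
       [ 4.06660546e-01, -9.13577667e-01,  1.74519440e-03],
       [-1.09789524e-05, -1.91516930e-03, -9.99998166e-01]]), 'wrist_force': array([ 0.38268543, -0.30358347, -0.70760028]), 'torque': array([ 0.04039496, -0.0227159 , -0.0677397 ]), 'grasp_force': 0.0, 'grip_width': 0.08533079593119643} 0.0187
```

View pics/top0.png

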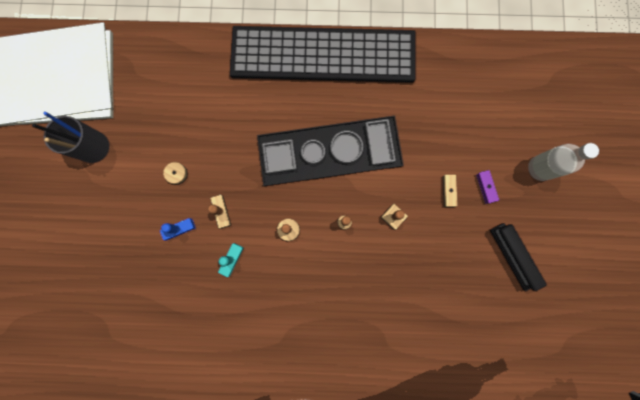

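View pics/scene0.png

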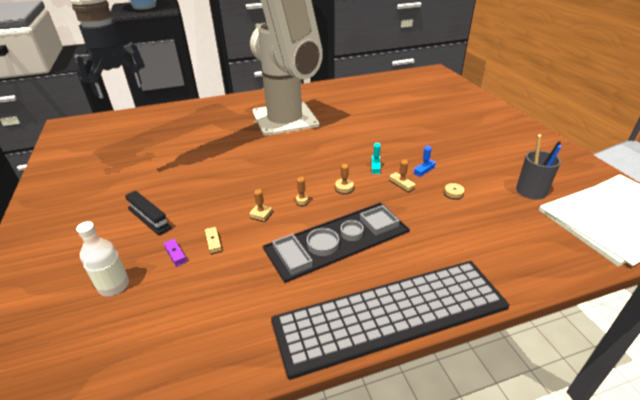

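Top picture: the bins from left to right are square (279,156), small round (313,151), large round (347,147) and long (380,142). The handled stamps are long (218,211), large round (288,229), small (344,222) and square (395,216). The bare blocks are at (174,173) and (450,190).

Long candidates: wood with handle (218,211), blue (177,229), turquoise (230,260), bare (450,190) and purple (488,187). Only (218,211) is light wood with a handle. I'll measure it and check it in a crop.

```bash
cat > h.py <<'E'
import numpy as np,cv2
def cloud(c):
    K,R,t,d=c["intrinsics"],c["R"],c["t"],c["range_z"]
    v,u=np.mgrid[:400,:640]
    P=np.stack([(u-K[0,2])*d/K[0,0],(v-K[1,2])*d/K[1,1],d],-1)
    W=(P-t)@R; W[d==0]=np.nan
    return W
def wood(img):
    h=cv2.cvtColor(img,cv2.COLOR_RGB2HSV); return h
def onplane(c,uv,z):
    K,R,t=c["intrinsics"],c["R"],c["t"]
    uv=np.atleast_2d(np.float64(uv)); r=np.c_[(uv-[K[0,2],K[1,2]])/[K[0,0],K[1,1]],np.ones(len(uv))]@R
    o=-R.T@t; return (o+r*((z-o[2])/r[:,2])[:,None])[:,:2]
E
python3 - <<'E'
from h import *
c=np.load("top0.npz");W=cloud(c)
st=dict(long=(218,211),round=(288,229),small=(344,222),square=(395,216),blue=(177,229),turq=(230,260),bround=(174,173),blong=(450,190))
s=np.load("scene0.npz");S=cloud(s)
A=np.r_[W.reshape(-1,3),S.reshape(-1,3)]; src=np.r_[np.zeros(256000),np.ones(256000)]
for n,p in st.items():
    g=onplane(c,p,.02)[0]
    near=np.hypot(*(A[:,:2]-g).T)<.05
    o=[n,g.round(3)]
    for k in(0,1):
        q=A[near&(src==k)]
        b=q[(q[:,2]>.012)&(q[:,2]<.024)]; h=q[(q[:,2]>.04)&(q[:,2]<.085)]; tp=q[q[:,2]>.071]
        rr=cv2.minAreaRect((b[:,:2]*1000).astype(np.float32)) if len(b)>4 else None
        o+=['\n  blk',len(b),rr and [np.round(x,0) for x in rr],'handle',len(h),h.mean(0).round(3) if len(h) else'', 'top',len(tp),tp.mean(0).round(3) if len(tp) else '',q[:,2].max().round(3)]
    print(*o)
img=c["image"]
for n,p in dict(sq=(279,156),sm=(313,151),lg=(347,147),lo=(380,142)).items():
    print(n,onplane(c,p,.022).round(3))
# tray: bins at rim height
g=onplane(c,(330,150),.01)[0]
m=(np.hypot(*(W[...,:2]-g).transpose(2,0,1))<.2)&(W[...,2]>.004)&(W[...,2]<.03)
m=cv2.morphologyEx(m.astype(np.uint8),cv2.MORPH_OPEN,np.ones((3,3)))
nl,L,stt,ce=cv2.connectedComponentsWithStats(m)
i=1+stt[1:,4].argmax(); print('tray',stt[i],cv2.minAreaRect((W[L==i][:,:2]*1000).astype(np.float32)))
cv2.imwrite("pics/crop1.png",cv2.resize(img[110:280,150:420,::-1],None,fx=2.9,fy=2.9,interpolation=cv2.INTER_CUBIC))
E
```

```text
long [0.498 0.198] 
  blk 290 [array([498., 194.]), array([69., 24.]), np.float64(19.0)] handle 113 [0.498 0.191 0.069] top 74 [0.498 0.194 0.075] 0.079 
  blk 156 [array([502., 194.]), array([74., 27.]), np.float64(17.0)] handle 102 [0.505 0.192 0.06 ] top 23 [0.502 0.193 0.074] 0.077
round [0.464 0.043] 
  blk 291 [array([463.,  42.]), array([46., 46.]), np.float64(2.0)] handle 85 [0.462 0.042 0.073] top 72 [0.463 0.043 0.076] 0.079 
  blk 146 [array([466.,  42.]), array([45., 45.]), np.float64(68.0)] handle 98 [0.47  0.041 0.061] top 21 [0.466 0.042 0.074] 0.076
small [ 0.482 -0.078] 
  blk 62 [array([481., -78.]), array([29., 23.]), np.float64(59.0)] handle 82 [ 0.482 -0.079  0.073] top 69 [ 0.483 -0.079  0.076] 0.08 
  blk 65 [array([488., -81.]), array([28., 26.]), np.float64(70.0)] handle 111 [ 0.491 -0.081  0.061] top 27 [ 0.487 -0.08   0.074] 0.076
square [ 0.499 -0.189] 
  blk 244 [array([ 499., -189.]), array([40., 40.]), np.float64(49.0)] handle 96 [ 0.498 -0.186  0.071] top 69 [ 0.498 -0.188  0.076] 0.081 
  blk 170 [array([ 501., -188.]), array([42., 43.]), np.float64(5
[... 573 characters left out ...]
4(66.0)] handle 92 [0.401 0.163 0.06 ] top 20 [0.398 0.165 0.074] 0.075
bround [0.58  0.301] 
  blk 372 [array([581., 301.]), array([47., 46.]), np.float64(50.0)] handle 0  top 0  0.024 
  blk 179 [array([585., 300.]), array([45., 48.]), np.float64(57.0)] handle 0  top 0  0.02
blong [ 0.56  -0.309] 
  blk 366 [array([ 559., -311.]), array([69., 25.]), np.float64(2.0)] handle 0  top 0  0.022 
  blk 241 [array([ 562., -312.]), array([73., 24.]), np.float64(2.0)] handle 0  top 0  0.02
sq [[0.624 0.07 ]]
sm [[ 0.638 -0.006]]
lg [[ 0.649 -0.081]]
lo [[ 0.663 -0.154]]
tray [ 260  138   66   40 1565] ((633.9903564453125, 40.7733039855957), (85.22059631347656, 147.68199157714844), 13.90066146850586)
```

View pics/crop1.png

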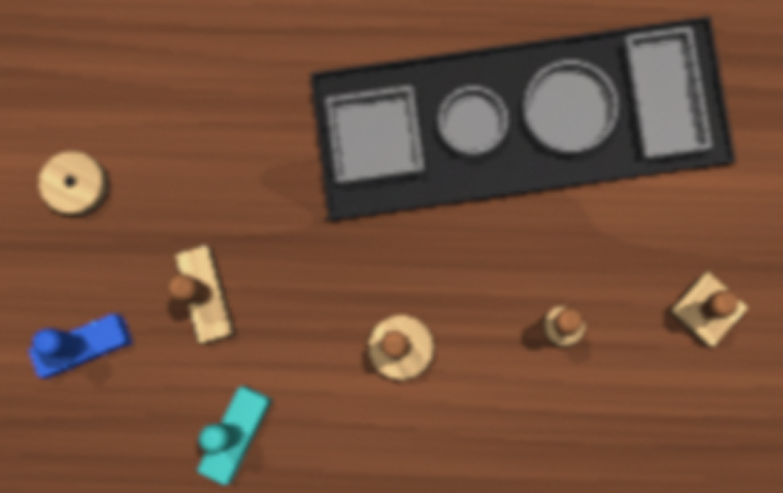

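The crop confirms it: the light-wood handled long stamp is at crop (203,293), separate from the blue one (80,345) and the turquoise one (230,435). Bin centres in the crop are square (374,136), small (473,121), large (570,108) and long (668,92). They are spaced 76 mm apart with tray yaw about 10°, as specified. I'll start with the square stamp.

Request:
drive_tool:
  commands: [3.3,2.98,-1.2,-7.1,3.3,2.98,-1.2,-7.1,3.3,2.98,-1.2,-7.1,3.3,2.98,-1.2,-7.1,3.3,2.98,-1.2,-7.1,3.3,2.98,-1.2,-7.1,3.3,2.98,-1.2,-7.1,3.3,2.98,-1.2,-7.1,3.3,2.98,-1.2,-7.1,0,0,0,0,0,0,0,0,0,0,0,0]
  hand: 0
  grip_force: 30

```text
time_s: 1.3
position: [0.4537, -0.2638, 0.1236]
ee_rot: [[0.844, -0.536, 0.036], [-0.537, -0.841, 0.061], [-0.003, -0.071, -0.997]]
wrist_force: [0.1, 0.7, 0.2]
grip_width: 0.0852
grasp_force: 0.0
```

Request:
drive_tool:
  commands: [1.2,1.9,0,-2,1.2,1.9,0,-2,1.2,1.9,0,-2,1.0,1.9,0,-2,0,0,0,0,0,0,0,0,0,0,0,0]

```text
time_s: 2.0
position: [0.4559, -0.255, 0.1235]
ee_rot: [[0.832, -0.55, 0.072], [-0.554, -0.824, 0.114], [-0.003, -0.135, -0.991]]
wrist_force: [0.5, 0.0, 0.2]
grip_width: 0.0854
grasp_force: 0.0
```

Run:
```python
from workcell import arm
s=arm.sense();print(s['position'],s['ee_rot'].round(3),s['joint_positions'].round(1))
```

```text
[ 0.45585417 -0.25499825  0.12349001] [[ 0.832 -0.55   0.072]
 [-0.554 -0.824  0.114]
 [-0.003 -0.135 -0.991]] [-33.7  20.5  -7.5  62.1   7.8 179.9]
```

Request:
drive_tool:
  commands: [0.4,0.6,0,7.6,0.4,0.6,0,7.6,0.4,0.6,0,7.6,0.4,0.6,0,7.6,0.4,0.6,0,7.6,0.4,0.6,0,7.6,0.4,0.6,0,7.6,0.4,0.6,0,7.6,0.4,0.6,0,7.6,0.4,0.6,0,7.6,0.4,0.6,0,7.6,0,0,0,0,0,0,0,0]

```text
time_s: 3.3
position: [0.4999, -0.1888, 0.1233]
ee_rot: [[0.645, 0.757, -0.106], [0.764, -0.64, 0.085], [-0.004, -0.135, -0.991]]
wrist_force: [-1.4, 0.3, -1.0]
grip_width: 0.0856
grasp_force: 0.0
```

j6 hit its ±180° limit, which left an 8° tilt in the tool. Turns only act about world z, so the tilt stays. To cancel it I'll align tool y with the radial direction and push outward past the reach limit, so the pitch compensates.

Request:
drive_tool:
  commands: [2.2,-0.83,1,2.4,2.2,-0.83,1,2.4,2.2,-0.83,1,2.4,2.2,-0.83,1,2.4,2.2,-0.83,1,2.4,2.2,-0.83,1,2.4,2.2,-0.83,1,2.4,2.2,-0.83,1,2.4,0,0,0,0]

```text
time_s: 4.2
position: [0.6785, -0.2572, 0.2014]
ee_rot: [[0.358, 0.925, -0.125], [0.934, -0.356, 0.044], [-0.003, -0.133, -0.991]]
wrist_force: [0.1, 0.0, -0.9]
grip_width: 0.0855
grasp_force: 0.0
```

Run:
```python
from workcell import arm
s=arm.sense();print(s['position'],s['joint_positions'].round(1))
```

```text
[ 0.6785243  -0.25720581  0.20144822] [-20.7  52.9  61.2 105.9  -0.2  90.3]
```

Request:
drive_tool:
  commands: [1.5,-0.57,0,0,1.5,-0.57,0,0,1.5,-0.57,0,0,1.5,-0.57,0,0]

```text
time_s: 4.6
position: [0.7098, -0.269, 0.1904]
ee_rot: [[0.358, 0.928, -0.101], [0.934, -0.356, 0.035], [-0.003, -0.107, -0.994]]
wrist_force: [-0.4, 0.3, 0.2]
grip_width: 0.0854
grasp_force: 0.0
```

Run:
```python
from workcell import arm
s=arm.sense();print(s['position'],s['joint_positions'].round(1))
```

```text
[ 0.70979063 -0.26899842  0.19042159] [-20.7  59.2  72.8 109.7  -0.2  90.3]
```

It works as expected. I'll keep going.

Request:
drive_tool:
  commands: [2,-0.76,1,0,2,-0.76,1,0,2,-0.76,1,0,2,-0.76,1,0,2,-0.76,1,0]

```text
time_s: 5.1
position: [0.736, -0.2785, 0.2051]
ee_rot: [[0.356, 0.934, -0.019], [0.934, -0.356, 0.004], [-0.003, -0.02, -1.0]]
wrist_force: [0.1, -0.4, 0.3]
grip_width: 0.0852
grasp_force: 0.0
```

Run:
```python
from workcell import arm
s=arm.sense();print(s['position'],s['joint_positions'].round(1))
```

```text
[ 0.73603297 -0.27853868  0.20511731] [-20.7  58.1  73.  106.   -0.2  90.2]
```

Request:
drive_tool:
  commands: [1.2,-0.45,0.6,0,0,0,0,0,-3.4,1.3,-1,-2.7,-3.4,1.3,-1,-2.7,-3.4,1.3,-1,-2.7,-3.4,1.3,-1,-2.7,-3.4,1.3,-1,-2.7,-3.4,1.3,-1,-2.7,-3.4,1.3,-1,-2.7,0,0,0,0,0,0,0,0]

```text
time_s: 6.2
position: [0.5242, -0.1975, 0.1432]
ee_rot: [[0.617, 0.787, -0.012], [0.787, -0.617, 0.006], [-0.003, -0.013, -1.0]]
wrist_force: [-0.2, 0.1, 0.4]
grip_width: 0.0856
grasp_force: 0.0
```

Tilt is now under 1°. I'll descend on the square stamp.

Request:
drive_tool:
  commands: [-1.2,0.5,0,-1,-1.2,0.45,0,-1,0,0,-3,0,0,0,-3,0,0,0,-2.5,0,0,0,-2,0,0,0,0,0,0,0,0,0]

```text
time_s: 7.0
position: [0.503, -0.1891, 0.0389]
ee_rot: [[0.644, 0.765, -0.01], [0.765, -0.644, 0.005], [-0.002, -0.011, -1.0]]
wrist_force: [-0.2, 0.1, 0.1]
grip_width: 0.0853
grasp_force: 0.0
```

Request:
drive_tool:
  commands: [0,0,0,0,0,0,0,0,0,0,0,0,0,0,0,0,0,0,0,0,0,0,0,0,0,0,0,0,0,0,0,0,0,0,0,0,0,0,0,0]
  hand: 1
  grip_force: 30

```text
time_s: 8.0
position: [0.5016, -0.1885, 0.0387]
ee_rot: [[0.644, 0.765, -0.011], [0.765, -0.644, 0.005], [-0.003, -0.012, -1.0]]
wrist_force: [-1.9, 0.2, 5.7]
grip_width: 0.019
grasp_force: 30.4
```

Request:
drive_tool:
  commands: [0,0,2,0,0,0,3,0,0,0,4,0,0,0,2,0,1.54,3.24,0,6.25,1.54,3.24,0,6.25,1.54,3.24,0,6.25,1.54,3.24,0,6.25,1.54,3.24,0,6.25,1.54,3.24,0,6.25,1.54,3.24,0,6.25,1.54,3.24,0,6.25,0,0,0,0,0,0,0,0,0,0,0,0]

```text
time_s: 9.5
position: [0.6239, 0.0699, 0.1476]
ee_rot: [[-0.17, 0.985, -0.013], [0.985, 0.17, -0.006], [-0.003, -0.014, -1.0]]
wrist_force: [-0.7, -0.2, 0.1]
grip_width: 0.0191
grasp_force: 30.0
```

Run:
```python
from workcell import arm, vision
import cv2,numpy as np
c=vision.read_camera("scene");cv2.imwrite("pics/s1.png",c["image"][150:310,220:460,::-1].repeat(3,0).repeat(3,1))
```

```text
(no output)
```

View pics/s1.png

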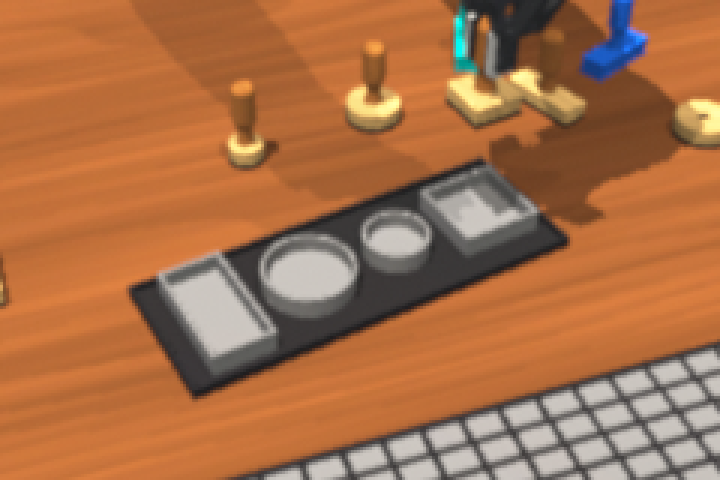

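The crop shows the square stamp held upright above the square bin (rim centre at crop (477,203)). I'll cross-check the bin centres from this view.

Run:
```python
from h import *
s=np.load("scene0.npz")
print(onplane(s,np.array([(477,203),(396,235),(309,272),(217,302)])/3+[220,150],.022).round(4))
```

```text
[[ 0.631   0.0674]
 [ 0.6448 -0.0061]
 [ 0.6614 -0.0813]
 [ 0.669  -0.1532]]
```

Request:
drive_tool:
  commands: [0.2,0,-4,0,0,0,-3,0,0,0,-1.5,0,0,0,-0.9,0,0,0,-0.4,0,0,0,0,0,0,0,0,0]

```text
time_s: 10.25
position: [0.6276, 0.0705, 0.0517]
ee_rot: [[-0.171, 0.985, -0.009], [0.985, 0.171, -0.005], [-0.003, -0.01, -1.0]]
wrist_force: [0.3, 0.1, -0.6]
grip_width: 0.0191
grasp_force: 30.0
```

Request:
drive_tool:
  commands: [0,0,0,0,0,0,0,0,0,0,0,0,0,0,0,0,0,0,0,0,0,0,0,0]
  hand: 0.4

```text
time_s: 10.85
position: [0.6266, 0.0707, 0.0504]
ee_rot: [[-0.171, 0.985, -0.012], [0.985, 0.171, -0.005], [-0.003, -0.012, -1.0]]
wrist_force: [0.2, -0.3, -0.1]
grip_width: 0.0514
grasp_force: 0.0
```

Request:
drive_tool:
  commands: [0,0,2,0,0,0,3,0,0,0,2.5,0,-3.2,-0.58,0,0,-3.2,-0.58,0,0,-3.2,-0.58,0,0,-3.2,-0.58,0,0,-3.2,-0.58,0,0,0,0,0,0,0,0,0,0]
  hand: 0.2

```text
time_s: 11.85
position: [0.4667, 0.0417, 0.1259]
ee_rot: [[-0.171, 0.985, -0.01], [0.985, 0.171, -0.005], [-0.003, -0.011, -1.0]]
wrist_force: [1.0, 0.1, 0.1]
grip_width: 0.0685
grasp_force: 0.0
```

Run:
```python
from workcell import arm, vision
import cv2,numpy as np
c=vision.read_camera("top");cv2.imwrite("pics/t1.png",c["image"][100:260,220:420,::-1].repeat(3,0).repeat(3,1))
```

```text
(no output)
```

View pics/t1.png

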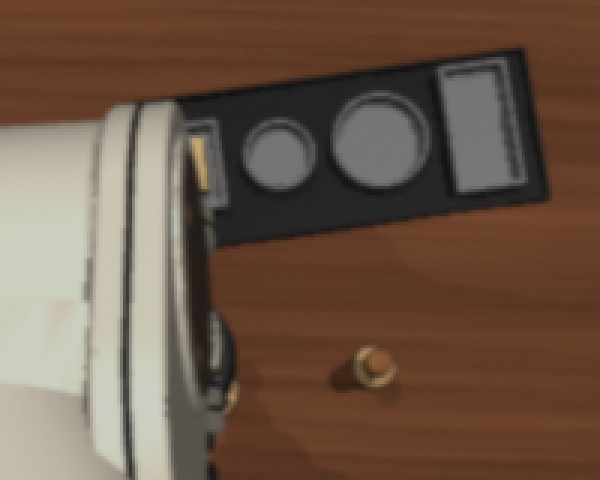

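The arm hides half the view, but the square block sits aligned in its bin (crop (203,160)). Next is the large round stamp.

Request:
drive_tool:
  commands: [-0.1,0,-3,0,0,0,-3,0,0,0,-2,0,0,0,-0.7,0,0,0,0,0,0,0,0,0]

```text
time_s: 12.5
position: [0.4671, 0.0419, 0.0391]
ee_rot: [[-0.171, 0.985, -0.01], [0.985, 0.171, -0.005], [-0.003, -0.01, -1.0]]
wrist_force: [0.5, -0.3, -0.0]
grip_width: 0.0683
grasp_force: 0.0
```

Request:
drive_tool:
  commands: [0,0,0,0,0,0,0,0,0,0,0,0,0,0,0,0,0,0,0,0,0,0,0,0,0,0,0,0,0,0,0,0]
  hand: 1

```text
time_s: 13.3
position: [0.466, 0.0417, 0.0388]
ee_rot: [[-0.171, 0.985, -0.011], [0.985, 0.171, -0.005], [-0.003, -0.011, -1.0]]
wrist_force: [-1.4, -0.6, 4.8]
grip_width: 0.019
grasp_force: 31.1
```

Request:
drive_tool:
  commands: [0,0,2,0,0,0,3,0,0,0,4,0,0,0,2,0,3.12,-2.03,0,0,3.12,-2.03,0,0,3.12,-2.03,0,0,3.12,-2.03,0,0,3.12,-2.03,0,0,3.12,-2.03,0,0,0,0,0,0,0,0,-4,0,0,0,-3,0,0,0,-1.5,0,0,0,-0.9,0,0,0,-0.5,0,0,0,0,0,0,0,0,0,0,0,0,0]

```text
time_s: 15.2
position: [0.6538, -0.0802, 0.0508]
ee_rot: [[-0.171, 0.985, -0.009], [0.985, 0.171, -0.005], [-0.004, -0.01, -1.0]]
wrist_force: [0.4, -0.2, -0.1]
grip_width: 0.019
grasp_force: 30.6
```

Request:
drive_tool:
  commands: [0,0,-0.2,0,0,0,0,0]

```text
time_s: 15.4
position: [0.653, -0.0801, 0.0477]
ee_rot: [[-0.171, 0.985, -0.011], [0.985, 0.171, -0.005], [-0.003, -0.012, -1.0]]
wrist_force: [0.1, -0.7, -1.0]
grip_width: 0.019
grasp_force: 30.6
```

Request:
drive_tool:
  commands: [0,0,0,0,0,0,0,0,0,0,0,0,0,0,0,0,0,0,0,0,0,0,2,0,0,0,3,0,0,0,2.5,0,-3.37,0,0,0,-3.37,0,0,0,-3.37,0,0,0,-3.37,0,0,0,-3.37,0,0,0,0,0,0,0,0,0,0,0]
  hand: 0.4

```text
time_s: 16.9
position: [0.4843, -0.0802, 0.1229]
ee_rot: [[-0.171, 0.985, -0.01], [0.985, 0.171, -0.005], [-0.003, -0.011, -1.0]]
wrist_force: [0.8, 0.0, 0.3]
grip_width: 0.0515
grasp_force: 0.0
```

Request:
drive_tool:
  commands: [-0.1,0,-3,0,0,0,-3,0,0,0,-2,0,0,0,-0.6,0,0,0,0,0,0,0,0,0]
  hand: 0.2

```text
time_s: 17.5
position: [0.4849, -0.0803, 0.0372]
ee_rot: [[-0.172, 0.985, -0.009], [0.985, 0.172, -0.005], [-0.003, -0.01, -1.0]]
wrist_force: [0.4, -0.9, 0.6]
grip_width: 0.0683
grasp_force: 0.0
```

Request:
drive_tool:
  commands: [0,0,0,0,0,0,0,0,0,0,0,0,0,0,0,0,0,0,0,0,0,0,0,0,0,0,0,0,0,0,0,0]
  hand: 1

```text
time_s: 18.3
position: [0.4839, -0.0802, 0.0371]
ee_rot: [[-0.171, 0.985, -0.01], [0.985, 0.171, -0.005], [-0.003, -0.011, -1.0]]
wrist_force: [0.0, 0.2, 5.7]
grip_width: 0.0192
grasp_force: 29.5
```

Request:
drive_tool:
  commands: [0,0,2,0,0,0,3,0,0,0,4,0,0,0,2,0,3.12,1.48,0,0,3.12,1.48,0,0,3.12,1.48,0,0,3.12,1.48,0,0,3.12,1.48,0,0,0,0,0,0,0,0,0,0]

```text
time_s: 19.4
position: [0.6389, -0.0058, 0.1449]
ee_rot: [[-0.172, 0.985, -0.014], [0.985, 0.172, -0.005], [-0.003, -0.015, -1.0]]
wrist_force: [-0.7, 0.3, -0.6]
grip_width: 0.019
grasp_force: 29.6
```

Run:
```python
from workcell import arm, vision
import cv2,numpy as np
print(arm.sense()['position'],arm.sense()['grip_width'])
c=vision.read_camera("scene");cv2.imwrite("pics/s2.png",c["image"][120:310,220:460,::-1].repeat(3,0).repeat(3,1))
```

```text
[ 0.63885021 -0.00578015  0.1448625 ] 0.018976587163279046
```

View pics/s2.png

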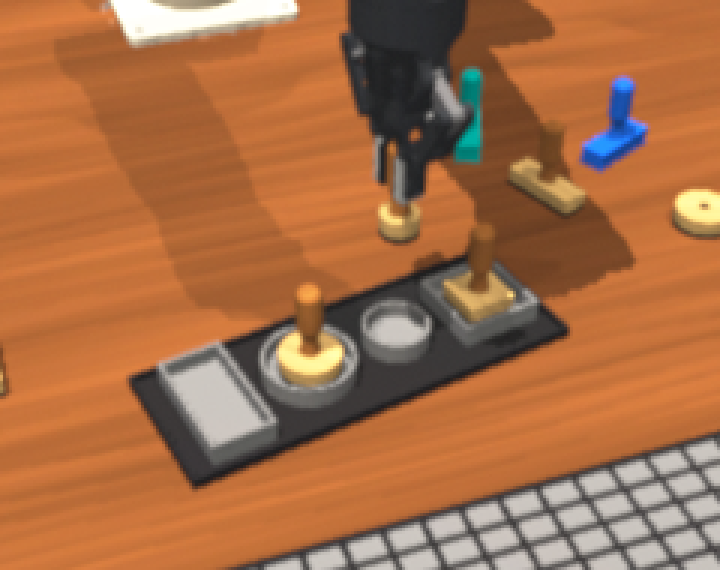

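The square and large round stamps stand in their bins (crop (480,290) and (310,355)). The small stamp hangs upright above the small bin (395,330). Lowering it now.

Request:
drive_tool:
  commands: [0.1,0,-4,0,0,0,-3,0,0,0,-1.5,0,0,0,-0.9,0,0,0,-0.5,0,0,0,0,0,0,0,0,0,0,0,0,0]

```text
time_s: 20.25
position: [0.6412, -0.0062, 0.0488]
ee_rot: [[-0.171, 0.985, -0.009], [0.985, 0.171, -0.005], [-0.003, -0.01, -1.0]]
wrist_force: [0.0, 0.4, -0.5]
grip_width: 0.0189
grasp_force: 29.5
```

Request:
drive_tool:
  commands: [0,0,0,0,0,0,0,0,0,0,0,0,0,0,0,0,0,0,0,0,0,0,2,0,0,0,3,0,0,0,3,0,-2.32,3.33,0,1.6,-2.32,3.33,0,1.6,-2.32,3.33,0,1.6,-2.32,3.33,0,1.6,-2.32,3.33,0,1.6,-2.32,3.33,0,1.6,0,0,0,0,0,0,0,0]
  hand: 0.4

```text
time_s: 21.85
position: [0.5008, 0.1945, 0.1276]
ee_rot: [[-0.335, 0.942, -0.01], [0.942, 0.335, -0.007], [-0.003, -0.012, -1.0]]
wrist_force: [0.6, 0.1, -0.1]
grip_width: 0.0509
grasp_force: 0.0
```

Request:
drive_tool:
  commands: [0,0,-3,0,0,0,-3,0,0,0,-2,0,0,0,-0.9,0,0,0,0,0,0,0,0,0]
  hand: 0.2

```text
time_s: 22.45
position: [0.5022, 0.1934, 0.0391]
ee_rot: [[-0.332, 0.943, -0.009], [0.943, 0.332, -0.006], [-0.003, -0.011, -1.0]]
wrist_force: [1.2, 0.7, 0.8]
grip_width: 0.0683
grasp_force: 0.0
```

Request:
drive_tool:
  commands: [0,0,0,0,0,0,0,0,0,0,0,0,0,0,0,0,0,0,0,0,0,0,0,0,0,0,0,0,0,0,0,0]
  hand: 1

```text
time_s: 23.25
position: [0.5015, 0.1939, 0.039]
ee_rot: [[-0.333, 0.943, -0.01], [0.943, 0.333, -0.006], [-0.003, -0.011, -1.0]]
wrist_force: [-0.5, -0.8, 6.1]
grip_width: 0.0189
grasp_force: 29.5
```

Request:
drive_tool:
  commands: [0,0,2,0,0,0,3,0,0,0,4,0,0,0,3,0,1.65,-3.48,0,-0.9,1.65,-3.48,0,-0.9,1.65,-3.48,0,-0.9,1.65,-3.48,0,-0.9,1.65,-3.48,0,-0.9,1.65,-3.48,0,-0.9,1.65,-3.48,0,-0.9,1.65,-3.48,0,-0.9,1.65,-3.48,0,-0.9,1.65,-3.48,0,-0.9,0,0,0,0,0,0,0,0]

```text
time_s: 24.85
position: [0.6655, -0.1551, 0.1567]
ee_rot: [[-0.18, 0.984, -0.014], [0.984, 0.18, -0.004], [-0.001, -0.014, -1.0]]
wrist_force: [-0.2, 0.5, -1.3]
grip_width: 0.0189
grasp_force: 29.6
```

Run:
```python
from workcell import arm, vision
import cv2,numpy as np
print(arm.sense()['position'],arm.sense()['grip_width'])
c=vision.read_camera("scene");cv2.imwrite("pics/s3.png",c["image"][120:310,220:460,::-1].repeat(3,0).repeat(3,1))
```

```text
[ 0.66554652 -0.15512068  0.15665344] 0.01888077951019213
```

View pics/s3.png

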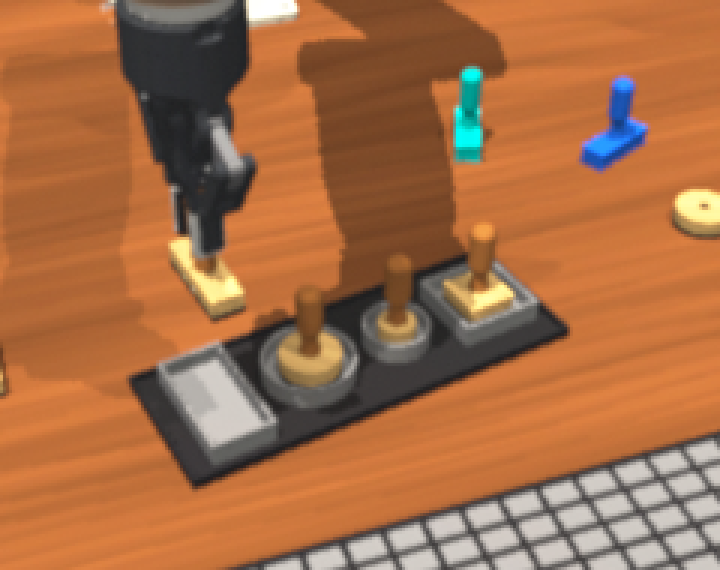

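Three stamps are standing in their bins. The long one hangs level and aligned above its bin (crop (217,400)). I'll lower it to a TCP height of about 0.048.

Request:
drive_tool:
  commands: [0,0,-4,0,0,0,-3,0,0,0,-2,0,0,0,-1,0,0,0,-0.6,0,0,0,-0.3,0,0,0,0,0,0,0,0,0]

```text
time_s: 25.7
position: [0.667, -0.1544, 0.0508]
ee_rot: [[-0.182, 0.983, -0.009], [0.983, 0.182, -0.006], [-0.004, -0.01, -1.0]]
wrist_force: [-0.8, -0.9, -1.1]
grip_width: 0.0193
grasp_force: 29.6
```

Request:
drive_tool:
  commands: [0,0,0,0,0,0,0,0,0,0,0,0,0,0,0,0,0,0,0,0,0,0,2,0,0,0,3,0,0,0,4,0,-4,0,2,0,-4,0,0,0,-4,-1,0,0,-4,-3,0,0,-3,-3,0,0,-3,-3,0,0,-3,-3,0,0,0,0,0,0,0,0,0,0]
  hand: 0.4

```text
time_s: 27.4
position: [0.4156, -0.285, 0.1597]
ee_rot: [[-0.179, 0.984, -0.011], [0.984, 0.179, -0.005], [-0.003, -0.011, -1.0]]
wrist_force: [0.4, 0.7, 0.0]
grip_width: 0.0513
grasp_force: 0.0
```

Run:
```python
from workcell import arm, vision
from h import *
a=vision.read_camera("top");b=vision.read_camera("scene")
cv2.imwrite("pics/f.png",np.vstack([a["image"][100:260,220:460,::-1],b["image"][170:310,220:460,::-1]]).repeat(2,0).repeat(2,1))
T=cloud(a).reshape(-1,3)
for n,g in dict(sq=(.626,.07),sm=(.64,-.006),lg=(.653,-.08),lo=(.666,-.154),br=(.581,.301),bl=(.559,-.311)).items():
    q=T[np.hypot(*(T[:,:2]-g).T)<(.04 if n[0]=='b' else .03)]; t=q[q[:,2]>(.012 if n[0]=='b' else .078)]
    print(n,len(t),t.mean(0).round(4) if len(t) else q[:,2].max())
```

```text
sq 68 [0.6245 0.0685 0.0838]
sm 71 [ 0.6391 -0.0055  0.0833]
lg 68 [ 0.6497 -0.0785  0.0833]
lo 72 [ 0.6638 -0.1524  0.0834]
br 374 [0.5805 0.3001 0.0185]
bl 367 [ 0.5589 -0.3107  0.0183]
```

View pics/f.png

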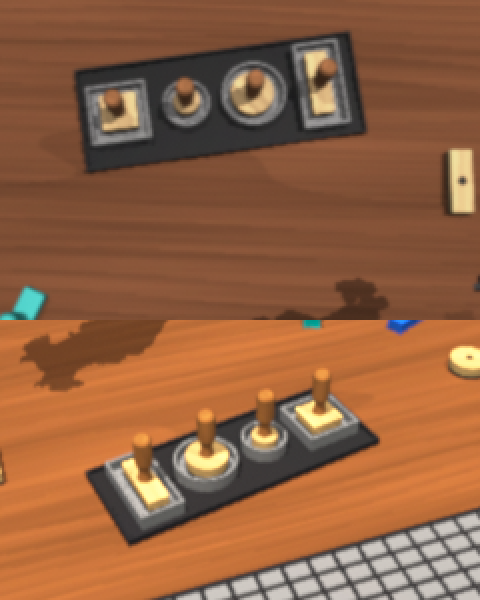

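All four stamps stand upright in their own bins, near the centre, with handle tops at 84 mm as expected (8 + 76 mm). The bare blocks haven't moved.

```bash
python3 -c "
from workcell import order
print(order.close_job())"
```

```text
the job is handed in; nothing more can be done
None
```

The job is handed in: all four handled stamps stand upright in their own bins, and both bare blocks are where they started; the hand-in call did not return a verdict.

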